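Load the launch controller's cell

ROBOT

A 6-joint arm with a two-finger parallel gripper is mounted at the origin on the work surface. World frame = base frame: x ahead of the robot, y to its left, z up, the work surface at z = 0. Lengths are in m, angles in degrees, forces in N, time in s.
With the tool pointing down it reaches from about 0.4 to 0.925 m from the base axis. Payload 12.5 kg.
Tool frame: the origin (TCP) lies midway between the tips of the shut fingers; the grasp point (between the pads) lies 19 mm behind it; z points along the fingers, y is the line along which they close (so a half turn about z gives the same grasp; the last joint's range is limited). The gripper opens to 95 mm and grips with 3 to 60 N. Pads are 20 mm wide; open, the fingers measure 119 mm over their backs; the gripper's body (75 mm by 180 mm) begins 59 mm behind the grasp point.
Start: joints at [-75.55, 28.126, 89.318, -0, 62.55, -6.05], TCP at [0.219, -0.585, 0.215] pointing down, gripper open.
Joint ranges: [-177.58, 177.58], [-47.91, 125.51], [2.72, 160], [-65.01, 245.01], [3.68, 167.84], [-153.87, 153.87]. Speed limits (degrees/s): [127.2, 127.2, 159.86, 180, 180, 180].

INTERFACE

Orientations are given as [roll, pitch, yaw] about the fixed x, y, z axes, in that order (R = Rz(yaw) Ry(pitch) Rx(roll)).
In Python, from rig import ctrl, eyes, job gives the robot as it stands.
- The arm moves only by the shell command python3 -m inch 'ROWS' [FORCE]. ROWS is JSON, a list of rows, each a list of 7 numbers: the turn, a rotation vector about the tool's x, y, z in rad, then the shift along the tool's x, y, z in m, then the gripper's target within -1 to 1 (fully open at 1, half-way at 0, shut at -1). A call has 1 to 20 rows; each row shifts and turns the commanded pose from where the row before left it, along the tool's axes as they then stand; what a row does not reach is not made up. A row lasts 1/12 s, in which the tool goes at most 41.7 mm and 7.16 degrees, less where a joint would pass 70% of its speed; a pose out of reach is approached as far as the arm can. A call is refused whole if a number of a shift passes 0.0417 or a number of a turn 0.125, either way. A call with a gripper value outside its range is refused whole. The fingers move at their own pace and stop on an object; FORCE is the grip in N (left out, the last holds). Time passes only in rows, so rows that do not move let the fingers close. It gives the time, the measured TCP pose, the force and the opening at its end, in the units of the state.
- ctrl.get_state(): the state, without advancing time (a new reading comes with each control period).
- eyes.snapshot(name): name is "scene" or "top" or "wrist"; returns a dict with "frame" (400x640x3 uint8, red, green, blue), "mtx" (3x3 intrinsics, pixels), "extrinsics" (4x4, takes a point from camera to world coordinates). Camera axes: x right, y down, z forward; pixel columns grow to the right and rows downward; lengths in m; the calibration is good to about 2 mm. A picture is of the moment at which its call begins. There is no depth.
- job.hand_in(): hands the job in, once; it reports no verdict.
The state is a dict: "clock": time; "qpos": joint angles; "joint_vel": joint speeds; "joint_torque": joint torques, N m; "position": TCP position; "orientation": TCP orientation; "contact_force": force on the tool from outside, world axes, zero at the start; "ft_torque": the same for the moment, N m; "grip_width": finger opening in m.
Only numpy, scipy, OpenCV 4.12 (cv2) and the standard library are available. Lean on these libraries where they do the work, as an engineer would, in place of code of your own. Each camera call takes 0.05 s, during which the arm holds its last target. There are 200 camera calls.

TASK

Take the blue cell out of the grey rack and load it into the cradle of the orange launch controller: put its flat end in under the yellow hood against the spring contact, push the spring back, tip the plus end down behind the two yellow end posts, and let go so that the cell lies level and fully home in the cradle. Be gentle: do not ram the spring to its stop or force the cell down onto the posts, and leave the red cell and the other things on the desk where they are.

Things in the scene. Friction and masses are not known exactly. Their poses are not given: they have to be found in the camera images.
- cell: Blue cylindrical cell, 32 mm diameter, 70 mm long, 100 to 200 g, white band near its plus end, which has a 2 mm steel nub that touches nothing. Origin at its centre on its axis; x runs along the axis from flat end to plus end; it may be rolled about x. It lies level in one of the rack's slots, axis 30 mm above the desk, flat end towards the robot.
- cell_flat (a point): Centre of the blue cell's flat end face (35 mm from its centre, towards -x of the cell).
- cell_plus (a point): Centre of the blue cell's plus end face (35 mm from its centre, towards +x of the cell).
- controller: Orange launch controller, fixed: box 200 mm (x, -80 to 120 mm) by 130 mm (y), 30 mm high; origin on the desk below the nominal seat of the cell; x points from the spring end to the end posts, z up. Black cradle on top, screwed down through slots: it sits up to 13 mm off its nominal place, either way along x. This shift is fixed but NOT in any measured pose: feel or see it.
- seat (a point): Nominal seat: middle of the seated cell's underside, 42 mm above the desk. The cell lies level along x on two pads with tops at this height (x -50 to -26 and 22 to 35 mm from here); between them only the cradle's base plate, 8 mm lower: room for fingertips. Seated axis 58 mm above the desk. Axes as the controller's; the cradle's shift of up to 13 mm along x is not included.
- spring (a point): Nominal centre of the free spring contact's face, at seat x -32 mm, 58 mm above the desk (real one shifted with the cradle). Brass disc, 16 mm wide; pushes towards +x with 3.5 N at first touch, 0.7 N more per mm; hard stop after 10 mm. The tilted cell's upper flat-end rim leads, so about 6 to 9 mm of travel is needed while tipping to get the plus end past the posts.
- hood (a point): Nominal middle of the mouth's upper edge of the yellow-topped hood over the spring: seat x -30 mm, roof underside 81 mm, top 85 mm above the desk, inner walls at y +-18, outer +-22 mm, back at seat x -57 mm (shifts with the cradle). A level cell cannot get in over the posts: it goes in tilted 10 to 17 degrees, flat end low, plus end above the posts.
- posts (a point): Nominal middle of the inner faces of the two yellow end posts, at their top edge: seat x +35 mm, 52 mm above the desk; 6 mm thick along x (shifts with the cradle). The spring holds the seated cell's plus end face against them. Low cheeks, top 48 mm above the desk, inner faces y +-18 mm, outer +-22, stand beside the plus end from seat x 28 to 41 mm.
- rack: Grey rack fixed to the desk, 90 mm (x) by 150 mm (y), origin on the desk below its middle. Two slots along x, at y +-37.5 mm: one holds the blue cell, one the red (either way), on end pads (x +-25 to 37 mm, tops 14 mm above the desk) between cheeks 22 mm high (outer faces 21 mm from the slot's middle). Between the pads the rack is 6 mm high, free for the fingers.
- spare: Red cell like the blue one, in the other slot of the rack; leave it. Origin at its centre.
- glue_pot: White glue pot, 40 mm wide, 35 mm high; origin under its centre. Leave it.
- tape_roll: Red tape roll lying flat, 60 mm wide, 19 mm high; origin under its centre. Leave it.
- tape_measure: Yellow tape measure, 55 x 60 x 32 mm; origin under its centre. Leave it.
- screwdriver: Green-handled screwdriver lying on the desk; leave it.
- rocket: Cardboard model rocket with three plywood fins, about 335 mm long, lying on the desk; origin on its axis at the middle of its tube. Leave it.
- sanding_block: White sanding block 30 x 90 x 22 mm; origin under its centre. Leave it.
Things that resemble listed ones, but are neither listed nor needed, are in the scene too. What is shaped like the cell but black is not meant.

How it is judged:
By the outcome, as a careful person would: the job done as asked, in the order asked, and still so for the second after the job is handed in, with the robot touching nothing.
It also fails if it takes over 42 s, if anything falls off the work surface, if the arm or the gripper's body presses on something with over 40 N, if the wrist force passes 120 N, or if a joint passes its speed limit or range.

## Working session

There is one attempt and no reset: what is moved stays moved. The work goes in short steps, Python scripts to look and compute and a shell command to move; the robot and the scene stay as the last step left them, time stands still between calls to the robot, and variables do not carry over. Pictures are saved under pics/ and viewed, on a budget of 10 in all, crops included, one or two more only if the job needs it, and the job is handed in when it is done.

```bash
ls; mkdir -p pics
cat > h.py <<'E'
import numpy as np,cv2
from rig import ctrl,eyes,job
def snap(n,tag):
    s=eyes.snapshot(n); cv2.imwrite(f'pics/{tag}.png',s['frame'][:,:,::-1]); np.savez(f'pics/{tag}.npz',**s); return s
def load(tag): return np.load(f'pics/{tag}.npz')
def ray(s,u,v,z):
    d=np.linalg.inv(s['mtx'])@[u,v,1]; E=s['extrinsics']; d=E[:3,:3]@d; o=E[:3,3]
    return o+d*(z-o[2])/d[2]
def proj(s,p):
    E=np.linalg.inv(s['extrinsics']); q=s['mtx']@(E[:3,:3]@np.array(p)+E[:3,3]); return q[:2]/q[2]
E
python3 - <<'E'
from h import *
a=snap('top','top0'); b=snap('scene','scene0')
print(a['extrinsics'],a['mtx'],b['extrinsics']); print(ctrl.get_state())
E
```

```text
pics
[[-0.02549822 -0.99628396  0.08226848  0.4904181 ]
 [-0.99967333  0.02526752 -0.00384432  0.05306195]
 [ 0.00175131 -0.08233963 -0.99660279  1.21721399]
 [ 0.          0.          0.          1.        ]] [[415.6176348    0.         321.75238614]
 [  0.         415.6176348  195.79162421]
 [  0.           0.           1.        ]] [[-0.88773059  0.2544846  -0.38363001  1.00122049]
 [ 0.45978328  0.53192976 -0.71109076  0.83305273]
 [ 0.02310257 -0.80764368 -0.58921809  0.7537766 ]
 [ 0.          0.          0.          1.        ]]
{'clock': 0.1, 'qpos': array([-7.55517572e+01,  2.81593519e+01,  8.93464313e+01, -1.18744855e-03,
        6.25493555e+01, -6.05232944e+00]), 'joint_vel': array([-0.0677444 , -0.04408399, -0.0253385 ,  0.0103215 ,  0.06290772,
       -0.04178384]), 'joint_torque': array([ 3.57057375e-03, -6.13625407e+01, -2.58606452e+01,  6.94282958e-02,
        4.70296293e-02, -3.47194316e-05]), 'position': array([ 0.21882895, -0.58521048,  0.21413595]), 'orientation': array([-1.79945058e+02, -4.76628766e-03,  2.05011179e+01]), 'contact_force': array([ 1.10699291, -0.75710652,  0.62816388]), 'ft_torque': array([-0.01685209, -0.00248301, -0.02798989]), 'grip_width': 0.09481671386256972}
```

View pics/top0.png

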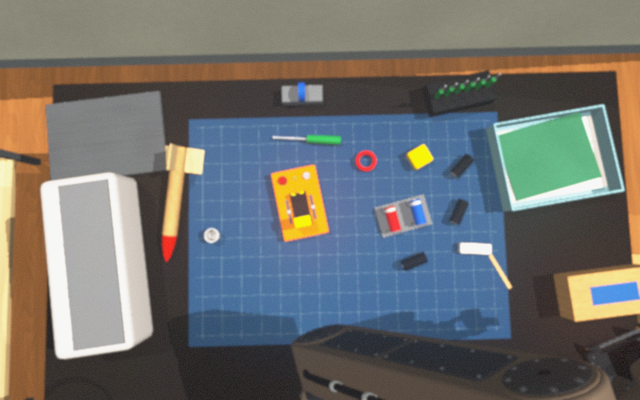

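View pics/scene0.png

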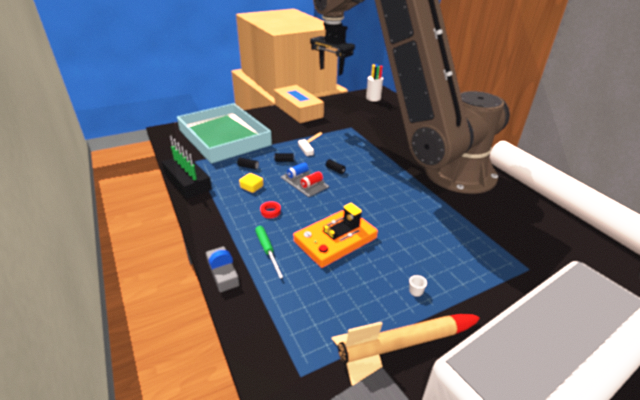

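The top view shows these candidates for the blue cell:
- Blue cell in the grey rack at (418,212).
- Red cell in the rack at (393,219).
- Black look-alikes at (461,166), (459,211) and (413,262).
- Blue object on a grey block at (302,93).

I choose (418,212): it is blue, in the rack, and has a white band. The controller is at (299,203) with its hood at (302,221), on the robot side.

```bash
cat >> h.py <<'E'
def mask(s,lo,hi,roi=None):
    m=cv2.inRange(cv2.cvtColor(s['frame'],cv2.COLOR_RGB2HSV),np.array(lo),np.array(hi))
    if roi:
        k=np.zeros_like(m);x0,y0,x1,y1=roi;k[y0:y1,x0:x1]=255;m&=k
    return m
def big(m): return max(cv2.findContours(m,0,2)[0],key=cv2.contourArea)
def rect(s,c,z):
    b=cv2.boxPoints(cv2.minAreaRect(c)); return np.array([ray(s,u,v,z) for u,v in b])
E
python3 - <<'E'
from h import *
s=load('top0')
s={k:s[k] for k in s}
for n,lo,hi,roi,z in [('ctl',(8,150,120),(24,255,255),(255,150,345,255),.03),('blue',(108,150,150),(125,255,255),(405,190,435,230),.04),('rack',(0,0,60),(180,70,200),(370,190,440,240),.02),('red',(0,150,120),(6,255,255),(380,195,410,240),.04)]:
    c=big(mask(s,lo,hi,roi)); p=rect(s,c,z); e=p[1]-p[0]; f=p[2]-p[1]
    print(n,cv2.contourArea(c),p.mean(0).round(4),np.linalg.norm(e).round(3),np.degrees(np.arctan2(e[1],e[0])).round(1),np.linalg.norm(f).round(3),np.degrees(np.arctan2(f[1],f[0])).round(1))
cv2.imwrite('pics/crop0.png',cv2.resize(s['frame'][180:250,360:480,::-1],None,fx=6,fy=6,interpolation=2))
E
```

```text
ctl 2992.5 [0.5713 0.1135 0.03  ] 0.13 -79.8 0.198 -169.9
blue 66.0 [ 0.5268 -0.2172  0.04  ] 0.016 -79.4 0.05 -170.4
rack 1617.5 [ 0.5269 -0.1831  0.02  ] 0.154 -75.8 0.093 -167.0
red 100.0 [ 0.5108 -0.152   0.04  ] 0.024 -74.4 0.052 -165.1
```

View pics/crop0.png

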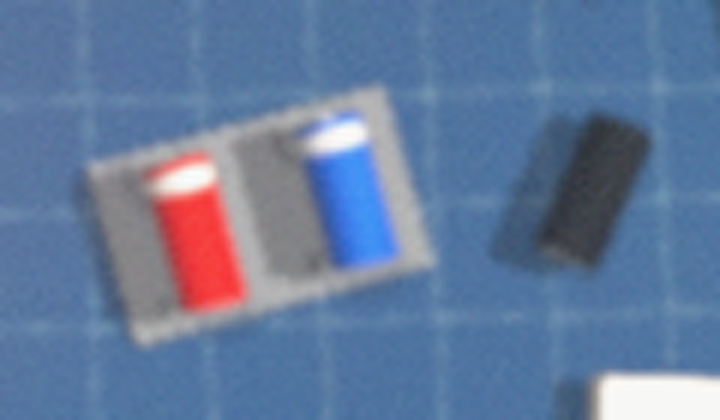

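The crop shows the blue cell in the rack's right slot, plus band at the far end, with the red one on the left and a black one outside the rack. That confirms the choice, and I'm moving to hover over it.

```bash
python3 -m inch '[[0,0,0,0.0304,-0.0165,0,1],[0,0,0,0.0304,-0.0165,0,1],[0,0,0,0.0304,-0.0165,0,1],[0,0,0,0.0304,-0.0165,0,1],[0,0,0,0.0304,-0.0165,0,1],[0,0,0,0.0304,-0.0165,0,1],[0,0,0,0.0304,-0.0165,0,1],[0,0,0,0.0304,-0.0165,0,1],[0,0,0,0.0304,-0.0165,0,1],[0,0,0,0.0304,-0.0165,0,1],[0,0,0,0.0304,-0.0165,0,1],[0,0,0,0.0304,-0.0165,0,1],[0,0,0,0.0304,-0.0165,0,1],[0,0,0,0.0304,-0.0165,0,1],[0,0,0.122,0,0,0,1],[0,0,0,0,0,0,1],[0,0,0,0,0,0,1]]'
python3 - <<'E'
from h import *
s=snap('wrist','w1'); print(s['extrinsics'],s['mtx']); print(ctrl.get_state()['position'],ctrl.get_state()['orientation'],ctrl.get_state()['contact_force'])
E
```

```text
clock: 1.52
position: [0.5365, -0.2199, 0.2143]
orientation: [-180.0, 0.0, 13.7]
contact_force: [0.2, -0.9, -0.5]
grip_width: 0.095
[[ 0.23674045 -0.93904497 -0.24929601  0.60751968]
 [-0.9715723  -0.22910696 -0.05964284 -0.20299337]
 [-0.00110814  0.25632897 -0.96658897  0.38445357]
 [ 0.          0.          0.          1.        ]] [[306.11377177   0.         321.50828698]
 [  0.         306.11377177 199.89349385]
 [  0.           0.           1.        ]]
[ 0.53622042 -0.22034987  0.21441424] [-1.79989159e+02  2.92740981e-02  1.36946810e+01] [-0.49351486  0.37462242  0.24846518]
```

View pics/w1.png

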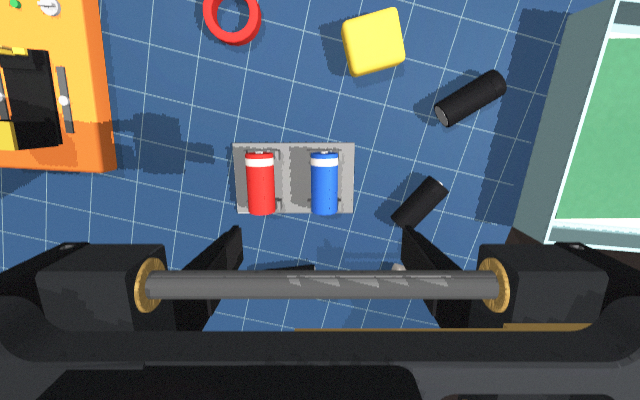

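The wrist view shows the rack at columns 233–354, rows 143–214. The blue cell is at column 324, rows 150–214, roughly midway between the fingers.

Run:
```python
from h import *
s=load('w1'); s={k:s[k] for k in s}
c=big(mask(s,(105,180,120),(125,255,255),(295,140,350,222)))
m=np.zeros((400,640),np.uint8);cv2.drawContours(m,[c],-1,255,-1)
print('bbox',cv2.boundingRect(c))
P=[]
for v in range(170,206,3):
    u=np.where(m[v])[0]; P.append((ray(s,u[0]-.5,v,.032)+ray(s,u[-1]+.5,v,.032))/2); 
P=np.array(P); k=np.polyfit(P[:,0],P[:,1],1); print('axis yaw',np.degrees(np.arctan(k[0])),P[0],P[-1])
ys=np.where(m.any(1))[0]; vb=ys[-1]+.5; ub=np.where(m[ys[-1]])[0].mean(); print('flat top',ray(s,ub,vb,.046),ub,vb)
# plus end: top rim = upper end of blue/white in image
hsv=cv2.cvtColor(s['frame'],cv2.COLOR_RGB2HSV); 
for v in range(144,172): print(v,s['frame'][v,int(round(ub))+0],end=' ')
r=big(mask(s,(0,0,60),(180,60,215),(225,130,360,222))); 
for z in(.006,.022):
  p=rect(s,r,z);e=p[1]-p[0];f=p[2]-p[1]; print(z,p.mean(0),np.linalg.norm(e),np.linalg.norm(f),np.degrees(np.arctan2(e[1],e[0])),np.degrees(np.arctan2(f[1],f[0])))
```

```text
bbox (311, 167, 15, 48)
axis yaw 14.504910610080302 [ 0.54999055 -0.21002622  0.032     ] [ 0.51175288 -0.22099883  0.032     ]
flat top [ 0.50326233 -0.22820031  0.046     ] 321.6666666666667 214.5
144 [193 190 188] 145 [192 190 188] 146 [191 190 188] 147 [193 190 187] 148 [162 161 158] 149 [116 115 115] 150 [124 122 124] 151 [188 185 185] 152 [224 222 222] 153 [164 169 189] 154 [ 65 109 194] 155 [ 66 130 238] 156 [ 67 137 246] 157 [ 68 137 246] 158 [ 85 143 240] 159 [251 250 252] 160 [255 255 254] 161 [255 255 254] 162 [255 255 254] 163 [255 255 254] 164 [255 255 254] 165 [255 255 254] 166 [234 236 252] 167 [ 72 142 247] 168 [ 69 139 247] 169 [ 71 142 248] 170 [ 75 145 248] 171 [ 73 143 248] 0.006 [ 0.52833917 -0.18498408  0.006     ] 0.1486221307187652 0.09051422959527163 -76.30115412997841 -164.74744202767408
0.022 [ 0.53168671 -0.18574546  0.022     ] 0.14233878643004536 0.08668753121041586 -76.30115412997844 -164.74744202767405
```

Run:
```python
from h import *
s=load('w1'); s={k:s[k] for k in s}
c=big(mask(s,(102,110,90),(128,255,255),(300,165,348,222)))
m=np.zeros((400,640),np.uint8);cv2.drawContours(m,[c],-1,255,-1)
print('bbox',cv2.boundingRect(c))
P=[]
for v in range(172,208,3):
    u=np.where(m[v])[0]; P.append((ray(s,u[0]-.5,v,.032)+ray(s,u[-1]+.5,v,.032))/2); 
P=np.array(P); k=np.polyfit(P[:,0],P[:,1],1); print('axis yaw',np.degrees(np.arctan(k[0])),P[0],P[-1])
ys=np.where(m.any(1))[0]; vb=ys[-1]+.5; f=ray(s,323.5,vb,.046); p=ray(s,323.5,153.7,.046)
print('flat/plus top',f,p,np.linalg.norm(p-f),'mid',(p+f)/2)
T=np.array([.5362,-.2203]);y=np.radians(13.7);X=np.array([np.cos(y),np.sin(y)]);Y=np.array([np.sin(y),-np.cos(y)])
C=(p+f)[:2]/2; C[1]=np.polyval(k,C[0]); print('C',C,'tool dx,dy',(C-T)@X,(C-T)@Y)
```

```text
bbox (300, 165, 48, 57)
axis yaw 13.5501849777357 [ 0.54991317 -0.21961022  0.032     ] [ 0.51118247 -0.22913323  0.032     ]
flat/plus top [ 0.49546236 -0.23230168  0.046     ] [ 0.57181478 -0.21356213  0.046     ] 0.07861846220384486 mid [ 0.53363857 -0.2229319   0.046     ]
C [ 0.53363857 -0.22352441] tool dx,dy -0.003252222000172896 0.0025260300354575395
```

```bash
python3 -m inch '[[0,0,0,0.0007,0.0021,0,0.26],[0,0,0,0,0,0.03,0.26],[0,0,0,0,0,0.03,0.26],[0,0,0,0,0,0.03,0.26],[0,0,0,0,0,0.03,0.26],[0,0,0,0,0,0.03,0.26],[0,0,0,0,0,0.025,0.26],[0,0,0,0,0,0.018,0.26],[0,0,0,0,0,0.01,0.26],[0,0,0,0,0,0,0.26],[0,0,0,0,0,0,-0.2],[0,0,0,0,0,0,-0.6],[0,0,0,0,0,0,-0.6],[0,0,0,0,0,0,-0.6],[0,0,0,0,0,0,-0.6],[0,0,0,0,0,0,-0.6],[0,0,0,0,0,0,-0.6]]' 40
```

```text
clock: 2.98
position: [0.5382, -0.222, 0.0124]
orientation: [180.0, -0.0, 13.5]
contact_force: [-1.3, -0.5, 7.7]
grip_width: 0.0311
```

```bash
python3 -m inch '[[0,0,0,0,0,-0.01,-0.6],[0,0,0,0,0,-0.025,-0.6],[0,0,0,0,0,-0.04,-0.6],[0,0,0,0,0,-0.04,-0.6],[0,0,0,0,0,-0.04,-0.6],[0,0,0,0,0,-0.02,-0.6],[0,0,0,0.0045,-0.0402,0,-0.6],[0,0,0,0.0045,-0.0402,0,-0.6],[0,0,0,0.0045,-0.0402,0,-0.6],[0,0,0,0.0045,-0.0402,0,-0.6],[0,0,0,0.0045,-0.0402,0,-0.6],[0,0,0,0.0045,-0.0402,0,-0.6],[0,0,0,0.0045,-0.0402,0,-0.6],[0,0,0,0.0045,-0.0402,0,-0.6],[0,0,0.06,0,0,0,-0.6],[0,0,0,0,0,0,-0.6],[0,0,0,0,0,0,-0.6]]' 40
python3 - <<'E'
from h import *
snap('wrist','w2');snap('scene','s2')
st=ctrl.get_state();print(st['position'],st['orientation'],st['contact_force'])
E
```

```text
clock: 4.4
position: [0.4975, 0.0993, 0.187]
orientation: [180.0, -0.0, 10.2]
contact_force: [0.9, -0.9, -1.3]
grip_width: 0.031
[0.49779319 0.09832116 0.18678445] [ 1.79987585e+02 -1.00269965e-03  1.00924590e+01] [ 0.31369721 -0.57234127 -2.42809612]
```

View pics/w2.png

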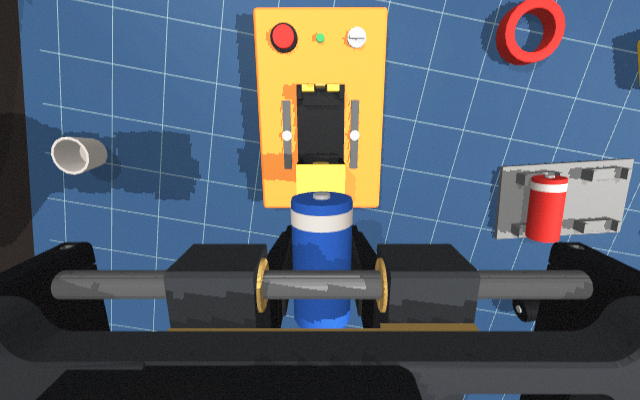

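The wrist view shows the cell held with its plus end at (321,196). The two posts are at (309,87) and (333,87), the hood top at (321,178) with its mouth edge near row 163, and the controller outline is clear.

Run:
```python
from h import *
s=load('w2'); s={k:s[k] for k in s}; f=s['frame']
for u in(308,333): print('post col',u,[(v,*f[v,u]) for v in range(80,96)])
print('hood col',[(v,*f[v,321]) for v in range(158,169)])
m=mask(s,(26,120,120),(35,255,255),(290,75,350,100))
for c in cv2.findContours(m,0,2)[0]: print('post',cv2.boundingRect(c),cv2.contourArea(c))
h=mask(s,(24,120,120),(35,255,255),(290,155,350,195)); print('hood',cv2.boundingRect(big(h)))
c=big(mask(s,(8,130,110),(24,255,255),(240,0,400,215)))
p=rect(s,c,.03);e=p[1]-p[0];g=p[2]-p[1];print('ctl',cv2.minAreaRect(c),p.round(4).tolist(),np.linalg.norm(e),np.linalg.norm(g),np.degrees(np.arctan2(e[1],e[0])),np.degrees(np.arctan2(g[1],g[0])))
print('cell col',[(v,*f[v,312]) for v in range(186,238,2)])
for v in(240,250): 
  u=np.where(mask(s,(100,130,60),(128,255,255),(288,v,356,v+1))[v])[0]; print(v,u[0],u[-1])
print(proj(s,[.4978,.0983,.2058]))
```

```text
post col 308 [(80, np.uint8(255), np.uint8(218), np.uint8(98)), (81, np.uint8(255), np.uint8(219), np.uint8(100)), (82, np.uint8(255), np.uint8(220), np.uint8(99)), (83, np.uint8(251), np.uint8(174), np.uint8(83)), (84, np.uint8(244), np.uint8(204), np.uint8(84)), (85, np.uint8(250), np.uint8(229), np.uint8(92)), (86, np.uint8(250), np.uint8(231), np.uint8(98)), (87, np.uint8(255), np.uint8(252), np.uint8(115)), (88, np.uint8(255), np.uint8(254), np.uint8(127)), (89, np.uint8(255), np.uint8(254), np.uint8(125)), (90, np.uint8(252), np.uint8(242), np.uint8(100)), (91, np.uint8(172), np.uint8(141), np.uint8(58)), (92, np.uint8(70), np.uint8(63), np.uint8(45)), (93, np.uint8(51), np.uint8(50), np.uint8(51)), (94, np.uint8(49), np.uint8(49), np.uint8(51)), (95, np.uint8(50), np.uint8(51), np.uint8(51))]
post col 333 [(80, np.uint8(255), np.uint8(217), np.uint8(96)), (81, np.uint8(255), np.uint8(217), np.uint8(97)), (82, np.uint8(255), np.uint8(217), np.uint8(97)), (83, np.uint8(254), np.uint8(197), np.uint8(93)), (84, np.uint8(255), np.uint8(248), np.uint8(111)), (85, np.uint8(255), np.u
[... 2125 characters left out ...]
p.uint8(100), np.uint8(196)), (214, np.uint8(47), np.uint8(99), np.uint8(192)), (216, np.uint8(220), np.uint8(213), np.uint8(212)), (218, np.uint8(237), np.uint8(231), np.uint8(224)), (220, np.uint8(237), np.uint8(231), np.uint8(225)), (222, np.uint8(238), np.uint8(232), np.uint8(225)), (224, np.uint8(237), np.uint8(230), np.uint8(225)), (226, np.uint8(237), np.uint8(231), np.uint8(225)), (228, np.uint8(237), np.uint8(231), np.uint8(225)), (230, np.uint8(237), np.uint8(231), np.uint8(225)), (232, np.uint8(135), np.uint8(154), np.uint8(205)), (234, np.uint8(46), np.uint8(98), np.uint8(195)), (236, np.uint8(53), np.uint8(101), np.uint8(197))]
240 292 351
250 292 351
[323.07626295 258.75447394]
```

Run:
```python
from h import *
s=load('w2'); s={k:s[k] for k in s}; f=s['frame']
y=np.radians(10.1);X=np.array([np.cos(y),np.sin(y)]);Y=np.array([-np.sin(y),np.cos(y)]);T=np.array([.4978,.0983])
def rel(n,u,v,z):
    p=ray(s,u,v,z); d=p[:2]-T; print(n,p.round(4),'from TCP: x',(d@X).round(4),'y(left)',(d@Y).round(4)); return p
a=rel('postL',308,91,.052);b=rel('postR',333,91,.052);rel('hood edge',321,164,.085)
rel('hoodL',296,178,.085);rel('hoodR',346,178,.085)
rel('ctl far',319,8,.03);rel('farL',254,9,.03);rel('farR',387,9,.03); rel('nearL',263,207,.03); rel('nearR',379,207,.03)
print([(v,*f[v,321]) for v in range(198,212)])
rel('plus top rim',321,205.5,.2204); rel('band',321,232,.2204)
d=(b-a)[:2];print('post line yaw',np.degrees(np.arctan2(d[0],-d[1])))
for v in(40,140): 
  u=np.where(mask(s,(8,130,110),(24,255,255),(240,v,400,v+1))[v])[0]; print(v,u[0],u[-1]); rel('L',u[0]-.5,v,.03); rel('R',u[-1]+.5,v,.03)
u=np.where(mask(s,(100,120,100),(128,255,255),(280,224,360,250))[245])[0]
print('cell',u[0],u[-1]);rel('cL',u[0],245,.2044);rel('cR',u[-1],245,.2044)
```

```text
postL [0.5921 0.1291 0.052 ] from TCP: x 0.0983 y(left) 0.0138
postR [0.5963 0.1059 0.052 ] from TCP: x 0.0983 y(left) -0.0097
hood edge [0.531  0.1057 0.085 ] from TCP: x 0.034 y(left) 0.0014
hoodL [0.5145 0.1256 0.085 ] from TCP: x 0.0213 y(left) 0.024
hoodR [0.5225 0.0812 0.085 ] from TCP: x 0.0213 y(left) -0.0212
ctl far [0.669  0.1324 0.03  ] from TCP: x 0.1745 y(left) 0.0036
farL [0.6573 0.193  0.03  ] from TCP: x 0.1736 y(left) 0.0653
farR [0.6796 0.0688 0.03  ] from TCP: x 0.1738 y(left) -0.0609
nearL [0.4646 0.1594 0.03  ] from TCP: x -0.022 y(left) 0.066
nearR [0.4874 0.0324 0.03  ] from TCP: x -0.0217 y(left) -0.063
[(198, np.uint8(207), np.uint8(204), np.uint8(203)), (199, np.uint8(160), np.uint8(166), np.uint8(182)), (200, np.uint8(80), np.uint8(100), np.uint8(146)), (201, np.uint8(36), np.uint8(67), np.uint8(131)), (202, np.uint8(33), np.uint8(67), np.uint8(131)), (203, np.uint8(26), np.uint8(63), np.uint8(129)), (204, np.uint8(35), np.uint8(68), np.uint8(132)), (205, np.uint8(34), np.uint8(69), np.uint8(138)), (206, np.uint8(51), np.uint8(96), np.uint8(188)), (207, np.uint8(54), np.uint8(107), np.uint8(206)), (208, np.uint8(55), np.uint8(105), np.uint8(203)), (209, np.uint8(57), np.uint8(104), np.uint8(204)), (210, np.uint8(52), np.uint8(102), np.uint8(200)), (211, np.uint8(53), np.uint8(104), np.uint8(200))]
plus top rim [0.531  0.1054 0.2204] from TCP: x 0.034 y(left) 0.0011
band [0.5182 0.1031 0.2204] from TCP: x 0.0209 y(left) 0.0011
post line yaw 10.184655642300001
40 254 385
L [0.6306 0.1903 0.03  ] from TCP: x 0.1469 y(left) 0.0672
R [0.6533 0.0641 0.03  ] from TCP: x 0.1471 y(left) -0.061
140 260 381
L [0.5367 0.1725 0.03  ] from TCP: x 0.0513 y(left) 0.0662
R [0.5594 0.0463 0.03  ] from TCP: x 0.0515 y(left) -0.062
cell 293 350
cL [0.5022 0.1155 0.2044] from TCP: x 0.0073 y(left) 0.0162
cR [0.5076 0.0854 0.2044] from TCP: x 0.0074 y(left) -0.0144
```

Measured from the TCP, the post faces are at x +98 mm and the hood mouth at +34 mm, about 8 mm off nominal. That puts the true seat 63.5 mm ahead, 0.8 mm to the left of the cell. The cell centre sits 1 mm behind the TCP. Next I move over, tilt 13° and descend part way.

```bash
python3 -m inch '[[0,0,0,0.0268,-0.0003,0,-0.6],[0,0,0,0.0268,-0.0003,0,-0.6],[0,0,0,0.0268,-0.0002,0,-0.6],[0,0.1134,0,0,0,0,-0.6],[0,0.1134,0,0,0,0,-0.6],[0,0,0,-0.0056,0,0.0244,-0.6],[0,0,0,-0.0056,0,0.0244,-0.6],[0,0,0,-0.0056,0,0.0244,-0.6],[0,0,0,-0.0045,0,0.0195,-0.6],[0,0,0,-0.0034,0,0.0146,-0.6],[0,0,0,0,0,0,-0.6],[0,0,0,0,0,0,-0.6]]' 40
python3 - <<'E'
from h import *
snap('wrist','w3');s=snap('scene','s3')
st=ctrl.get_state();print(st['position'],st['orientation'],st['contact_force'])
y=np.radians(10.1);d=st['position'][:2]-[.4978,.0983];print(d@[np.cos(y),np.sin(y)],d@[-np.sin(y),np.cos(y)])
a=load('w3')['frame'][80:400,200:440];b=s['frame'][170:280,270:410]
cv2.imwrite('pics/c3.png',np.hstack([cv2.resize(a,(300,400)),cv2.resize(b,(500,400),interpolation=2)])[:,:,::-1])
E
```

```text
clock: 5.5
position: [0.5768, 0.1129, 0.0762]
orientation: [180.0, -12.9, 10.0]
contact_force: [0.2, 0.3, -1.7]
grip_width: 0.0315
[0.57744895 0.11342279 0.0775177 ] [179.98020219 -13.06719938  10.03865141] [ 0.31667892  0.13655523 -1.80101504]
0.08106667974386667 0.0009206553705140096
```

View pics/c3.png

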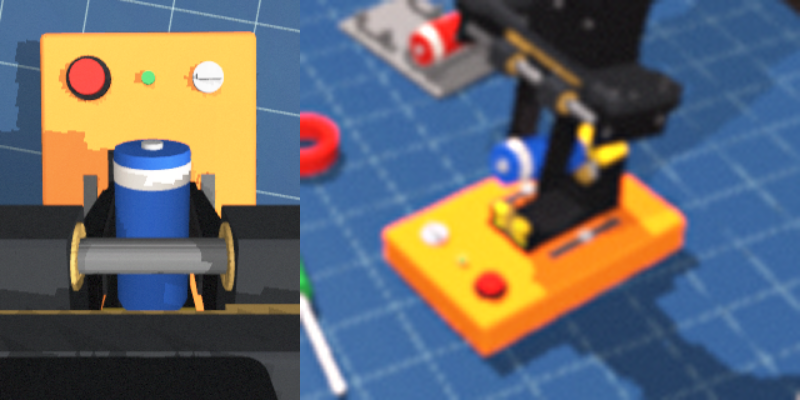

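The crop shows the cell tilted above the cradle, flat end low in front of the hood mouth, plus end over the posts, lateral alignment fine. I descend and start in.

```bash
cat > st.py <<'E'
from h import *
st=ctrl.get_state()
y=np.radians(10.1);d=st['position'][:2]-[.4978,.0983];X=np.array([np.cos(y),np.sin(y)]);Y=np.array([-X[1],X[0]])
f=st['contact_force']
print('F x %.1f y %.1f z %.1f mm'%(d@X*1e3-63.5,d@Y*1e3-.8,st['position'][2]*1e3),st['orientation'].round(1),'fx %.1f fy %.1f fz %.1f'%(f[:2]@X,f[:2]@Y,f[2]),st['ft_torque'].round(2),st['clock'])
E
python3 -m inch '[[0,0,0,-0.0035,0,0.015,-0.6],[0,0,0,-0.0023,0,0.01,-0.6],[0,0,0,0,0,0,-0.6],[0,0,0,-0.003,0,-0.0007,-0.6],[0,0,0,-0.0029,0,-0.0007,-0.6],[0,0,0,0,0,0,-0.6],[0,0,0,0,0,0,-0.6]]' 40; python3 st.py
python3 -m inch '[[0,0,0,-0.001,0,-0.0002,-0.6],[0,0,0,0,0,0,-0.6]]'; python3 st.py
python3 -m inch '[[0,0,0,-0.001,0,-0.0002,-0.6],[0,0,0,0,0,0,-0.6]]';python3 st.py
```

```text
clock: 6.18
position: [0.5708, 0.113, 0.0515]
orientation: [180.0, -13.0, 10.1]
contact_force: [-0.2, -0.4, -1.0]
grip_width: 0.0311
F x 11.0 y 0.9 z 51.5 mm [180.  -13.   10.1] fx -0.3 fy -0.3 fz -1.0 [0.   0.13 0.04] 6.1833
clock: 6.35
position: [0.5698, 0.1128, 0.0511]
orientation: [180.0, -13.0, 10.1]
contact_force: [-0.2, -0.4, -1.5]
grip_width: 0.0312
F x 9.9 y 0.9 z 51.1 mm [180.  -13.   10.1] fx -0.3 fy -0.4 fz -1.5 [0.   0.24 0.01] 6.35
clock: 6.52
position: [0.5686, 0.1127, 0.0509]
orientation: [180.0, -13.0, 10.1]
contact_force: [-0.9, 0.6, -2.0]
grip_width: 0.0312
F x 8.8 y 0.9 z 50.9 mm [180.  -13.   10.1] fx -0.7 fy 0.7 fz -2.0 [-0.02  0.2   0.05] 6.5167
```

```bash
for i in 1 2 3; do
python3 st.py >/dev/null; done
python3 -m inch '[[0,0,0,-0.001,0,-0.0002,-0.6],[0,0,0,0,0,0,-0.6]]' >/dev/null; python3 st.py
python3 -m inch '[[0,0,0,-0.001,0,-0.0002,-0.6],[0,0,0,0,0,0,-0.6]]'>/dev/null;python3 st.py
python3 -m inch '[[0,0,0,-0.001,0,-0.0002,-0.6],[0,0,0,0,0,0,-0.6]]'>/dev/null;python3 st.py
```

```text
F x 8.2 y 0.8 z 50.9 mm [180.  -13.   10.1] fx 2.0 fy 0.3 fz -1.5 [ 0.06 -0.12  0.04] 6.6833
F x 7.4 y 0.8 z 50.9 mm [180.  -13.1  10.1] fx 3.9 fy 0.5 fz -2.3 [ 0.2  -0.39 -0.03] 6.85
F x 6.2 y 0.8 z 50.9 mm [180.  -13.1  10.1] fx 5.2 fy -0.2 fz -2.0 [ 0.2  -0.62  0.03] 7.0167
```

Spring touch is at TCP x ≈ 8.4, against a predicted 8.5. I push back about 7.5 mm in total.

```bash
python3 -m inch '[[0,0,0,-0.001,0,-0.0002,-0.6],[0,0,0,-0.001,0,-0.0002,-0.6],[0,0,0,-0.001,0,-0.0002,-0.6],[0,0,0,0,0,0,-0.6]]' >/dev/null; python3 st.py
python3 -m inch '[[0,0,0,-0.001,0,-0.0002,-0.6],[0,0,0,-0.001,0,-0.0002,-0.6],[0,0,0,0,0,0,-0.6],[0,0,0,0,0,0,-0.6]]'>/dev/null;python3 st.py
python3 - <<'E'
from h import *
s=snap('scene','s4');w=snap('wrist','w4')
a=w['frame'][80:400,200:440];b=s['frame'][170:280,270:410]
cv2.imwrite('pics/c4.png',np.hstack([cv2.resize(a,(300,400)),cv2.resize(b,(500,400),interpolation=2)])[:,:,::-1])
E
```

```text
F x 3.5 y 0.8 z 50.9 mm [180.  -13.1  10.1] fx 6.2 fy 0.1 fz -2.6 [ 0.29 -0.91 -0.  ] 7.35
F x 1.9 y 0.8 z 51.0 mm [180.  -13.1  10.1] fx 7.2 fy 0.9 fz -2.3 [ 0.34 -1.08  0.03] 7.6833
```

View pics/c4.png

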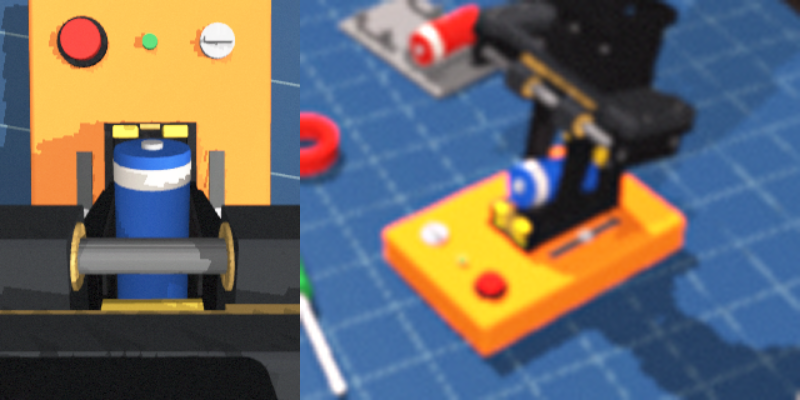

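The cell's flat end is under the hood, with the plus end just in front of the posts and still above them, and it hasn't slipped in the grip. I push 1.3 mm more, then tip in stages.

```bash
python3 -m inch '[[0,0,0,-0.0013,0,-0.0003,-0.6],[0,0,0,0,0,0,-0.6],[0,0,0,0,0,0,-0.6]]' >/dev/null; python3 st.py
python3 -m inch '[[0,-0.0571,0,-0.001,0,0.0023,-0.6],[0,0,0,0,0,0,-0.6],[0,0,0,0,0,0,-0.6]]'>/dev/null;python3 st.py
python3 -m inch '[[0,-0.0285,0,-0.0004,0,0.0012,-0.6],[0,-0.0285,0,-0.0004,0,0.0012,-0.6],[0,0,0,0,0,0,-0.6],[0,0,0,0,0,0,-0.6]]'>/dev/null;python3 st.py
```

```text
F x 0.8 y 0.7 z 51.1 mm [180.  -13.2  10.1] fx 8.4 fy 1.1 fz -3.1 [ 0.4  -1.2  -0.07] 8.0333
F x 0.6 y 0.8 z 48.5 mm [180.   -9.9  10.1] fx 7.6 fy 0.3 fz -2.1 [ 0.31 -1.15  0.02] 8.2833
F x 0.1 y 0.8 z 46.0 mm [180.   -6.6  10.1] fx 7.4 fy -0.3 fz -0.9 [ 0.24 -1.13 -0.03] 8.6167
```

```bash
python3 -m inch '[[0,-0.0285,0,-0.0003,0,0.00125,-0.6],[0,0,0,0,0,0,-0.6],[0,0,0,0,0,0,-0.6]]' >/dev/null; python3 st.py
python3 -m inch '[[0,-0.0285,0,-0.0003,0,0.00125,-0.6],[0,0,0,0,0,0,-0.6],[0,0,0,0,0,0,-0.6]]'>/dev/null;python3 st.py
```

```text
F x -0.2 y 0.8 z 44.8 mm [180.   -5.   10.1] fx 6.7 fy 0.5 fz -0.4 [ 0.3  -1.16 -0.08] 8.8667
F x -0.4 y 0.8 z 43.6 mm [180.   -3.4  10.1] fx 6.6 fy 0.9 fz 0.5 [ 0.28 -1.09 -0.02] 9.1167
```

```bash
python3 -m inch '[[0,-0.0285,0,-0.0001,0,0.00115,-0.6],[0,0,0,0,0,0,-0.6],[0,0,0,0,0,0,-0.6]]' >/dev/null; python3 st.py
python3 -m inch '[[0,-0.0285,0,-0.0001,0,0.0011,-0.6],[0,0,0,0,0,0,-0.6],[0,0,0,0,0,0,-0.6]]'>/dev/null;python3 st.py
python3 - <<'E'
from h import *
s=snap('scene','s5');w=snap('wrist','w5')
a=w['frame'][80:400,200:440];b=s['frame'][170:280,270:410]
cv2.imwrite('pics/c5.png',np.hstack([cv2.resize(a,(300,400)),cv2.resize(b,(500,400),interpolation=2)])[:,:,::-1])
E
```

```text
F x -0.5 y 0.8 z 42.4 mm [180.   -1.7  10.1] fx 7.8 fy 0.2 fz 1.4 [ 0.3  -1.04 -0.04] 9.3667
F x -0.5 y 0.8 z 41.4 mm [ 1.80e+02 -1.00e-01  1.01e+01] fx 5.5 fy 0.4 fz 2.5 [ 0.27 -0.99 -0.02] 9.6167
```

View pics/c5.png

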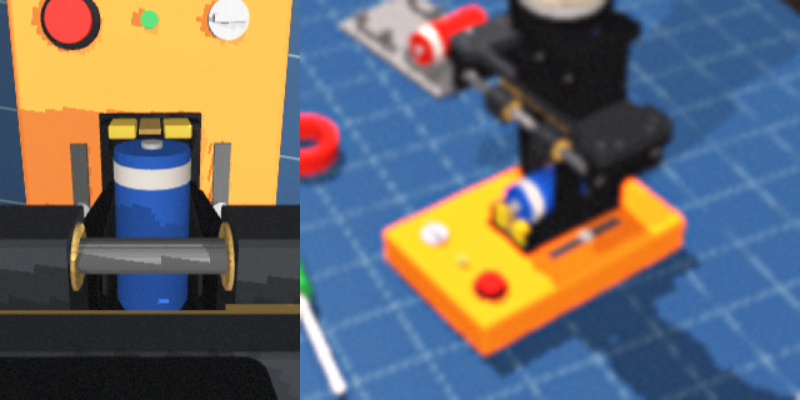

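The cell is level, with its plus end down behind both posts. I ease it forward and down a little, then release.

```bash
python3 -m inch '[[0,0,0,0.0005,0,0.0003,-0.6],[0,0,0,0.0005,0,0.0002,-0.6],[0,0,0,0,0,0,-0.6],[0,0,0,0,0,0,-0.6]]' >/dev/null; python3 st.py
python3 -m inch '[[0,0,0,0,0,0,-0.3],[0,0,0,0,0,0,-0.2],[0,0,0,0,0,0,-0.1],[0,0,0,0,0,0,0],[0,0,0,0,0,0,0.05],[0,0,0,0,0,0,0.05],[0,0,0,0,0,0,0.05],[0,0,0,0,0,0,0.05]]';python3 st.py
```

```text
F x 0.2 y 0.8 z 40.9 mm [ 1.80e+02 -1.00e-01  1.01e+01] fx 5.9 fy 0.1 fz 2.4 [ 0.23 -0.92 -0.05] 10.05
clock: 10.72
position: [0.559, 0.1109, 0.0403]
orientation: [180.0, 0.1, 10.1]
contact_force: [-0.1, -0.3, -0.3]
grip_width: 0.0498
F x -1.0 y 0.9 z 40.3 mm [1.80e+02 1.00e-01 1.01e+01] fx -0.1 fy -0.3 fz -0.3 [0.   0.04 0.01] 10.7167
```

Released with no residual force. I raise the arm, back off and check.

```bash
python3 -m inch '[[0,0,0,0,0,-0.01,0.05],[0,0,0,0,0,-0.02,0.05],[0,0,0,0,0,-0.03,0.05],[0,0,0,0,0,-0.04,0.05],[0,0,0,0,0,-0.04,0.05],[0,0,0,-0.03,0,0,0.05],[0,0,0,-0.03,0,0,0.05],[0,0,0,0,0,0,0.05],[0,0,0,0,0,0,0.05]]'
python3 - <<'E'
from h import *
s=snap('scene','s6');w=snap('wrist','w6')
a=w['frame'][40:240,230:410];b=s['frame'][175:275,285:385]
cv2.imwrite('pics/c6.png',np.hstack([cv2.resize(a,(396,440),interpolation=2),cv2.resize(b,(400,440),interpolation=2)])[:,:,::-1])
E
python3 st.py
```

```text
clock: 11.47
position: [0.4994, 0.1004, 0.1816]
orientation: [180.0, 0.0, 10.1]
contact_force: [0.4, -1.0, -0.1]
grip_width: 0.0499
F x -60.1 y 0.9 z 181.1 mm [180.   -0.   10.1] fx 0.6 fy 0.2 fz -0.6 [0.04 0.02 0.01] 11.5667
```

View pics/c6.png

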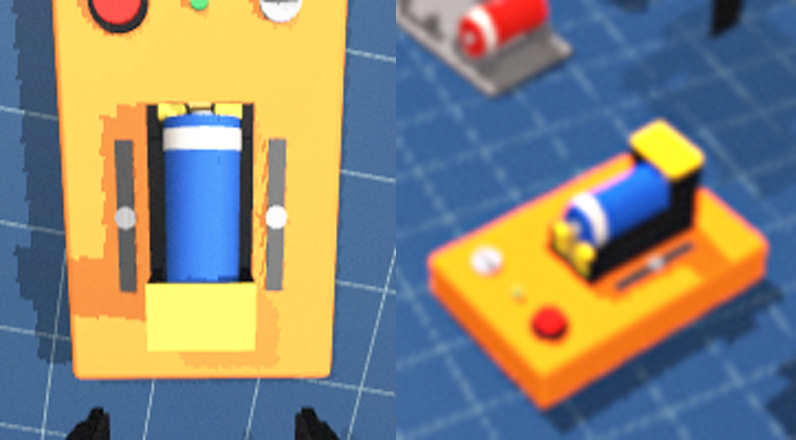

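The wrist and scene crops show the cell lying between the hood and the posts, plus face at the posts. A numeric level check follows, then hand-in if it agrees.

Run:
```python
from h import *
w=load('w6');w={k:w[k] for k in w};f=w['frame']
for v in(112,130,150,162):
    u=np.where(mask(w,(100,110,80),(128,255,255),(298,v,345,v+1))[v])[0]
    g=lambda z:np.linalg.norm(ray(w,u[0]-.5,v,z)-ray(w,u[-1]+.5,v,z))*1e3
    print(v,u[0],u[-1],'width at z58,60,64: %.1f %.1f %.1f'%(g(.058),g(.060),g(.064)))
y=np.radians(10.1);X=np.array([np.cos(y),np.sin(y)])
st=np.array([.4978,.0983])+.0635*X+.0017*np.array([-X[1],X[0]])
for z in(.074,.078,.084): print('plus top rim pred at z',z,proj(w,[*(st+.035*X),z]).round(1))
print('post inner',proj(w,[*(st+.035*X),.052]).round(1))
print([(v,f[v,321].tolist()) for v in range(84,100)])
```

```text
112 305 339 width at z58,60,64: 32.3 32.1 31.6
130 305 338 width at z58,60,64: 31.8 31.6 31.2
150 305 338 width at z58,60,64: 32.3 32.1 31.7
162 305 338 width at z58,60,64: 32.7 32.4 32.0
plus top rim pred at z 0.074 [321.2  91.7]
plus top rim pred at z 0.078 [321.2  91.3]
plus top rim pred at z 0.084 [321.2  90.7]
post inner [321.3  93.8]
[(84, [255, 218, 99]), (85, [255, 219, 100]), (86, [254, 232, 124]), (87, [254, 238, 137]), (88, [230, 193, 103]), (89, [133, 110, 66]), (90, [206, 199, 187]), (91, [212, 226, 245]), (92, [133, 183, 250]), (93, [79, 152, 251]), (94, [76, 150, 250]), (95, [76, 149, 250]), (96, [76, 150, 251]), (97, [231, 241, 253]), (98, [255, 255, 255]), (99, [255, 255, 255])]
```

```bash
python3 -c "
from rig import job;print(job.hand_in())"
```

```text
the job is handed in; nothing more can be done
None
```

The blue cell is loaded in the controller's cradle and the job is handed in, finished at about 11.6 s of the 42 s allowed.

- **What I did:** I took the blue cell from the rack and found the cradle shifted by about 8 mm. I put the flat end under the hood at 13° tilt and felt the spring at the predicted point. I pushed it back about 7.5 mm of its 10 mm travel, with a peak of about 8 N. Then I tipped the plus end down behind the posts and let go.
- **Last checks:**
  - The force on the tool was near zero after release, and the gripper is clear of the controller.
  - The plus rim shows at image row 91–92, against 91.7 predicted for a seated cell.
  - The measured cell width fits an axis height of about 58 mm along its visible length, so it lies level. The width test resolves height only to a few mm.
- **Disagreements:**
  - The sideways reading differed by about 1 mm between poses. No side force showed, so I did not correct it.
  - The spring force suggested about 1 mm less push than the arm's position did.
- **Other items:** the red cell is still in its slot in the last picture. I did not re-measure the other things on the desk; the moves went nowhere near them.

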